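Snap the dust cap onto the reconditioned pump

ROBOT

A 6-joint arm with a two-finger parallel gripper is mounted at the origin on the work surface. World frame = base frame: x ahead of the robot, y to its left, z up, the work surface at z = 0. Lengths are in mm, angles in degrees, forces in N, time in s.
With the tool pointing down it reaches from about 325 to 925 mm from the base axis. Payload 3.1 kg.
Tool frame: the origin (TCP) lies at the very end of the fingers, on their centre line; the grasp point (between the pads) lies grasp_offset behind it (grasp_offset is the distance from the TCP to the grasp point, in mm); z points along the fingers, y is the line along which they close (so a half turn about z gives the same grasp; the last joint's range is limited). The gripper opens to 85 mm and grips with 20 to 120 N. Pads are 22 mm wide; open, the fingers measure 114 mm over their backs; the gripper's body (76 mm by 85 mm) begins 54 mm behind the grasp point. The pads swing forward as they close: fully open they stand 13 mm farther back than shut.
Start: joints at [-81.773, 12.427, 92.441, -0, 75.132, -6.429], TCP at [158.158, -604.67, 231.3] pointing down, gripper open.
Joint ranges: [-157.48, 157.48], [-44.54, 120.13], [17.64, 146.25], [-64.5, 244.5], [7.68, 150.69], [-147.95, 147.95]. Speed limits (degrees/s): [159.86, 159.86, 180, 180, 180, 180].

INTERFACE

Orientations are given as [roll, pitch, yaw] about the fixed x, y, z axes, in that order (R = Rz(yaw) Ry(pitch) Rx(roll)).
In Python, from station import * gives the robot as it stands. Calls block until the motion is done:
- goto(position, orientation): joint-space move of the TCP to a pose.
- move_l(position, attitude=None, speed=150): straight line of the TCP; attitude=None keeps the orientation; speed is the mean speed in mm/s.
- move_j(angles): joint-space move.
- grip(opening, squeeze=None): finger opening in mm; squeeze is the grip in N (None keeps the last); returns when the fingers have stopped.
- wait(seconds).
- solve_ik(position, orientation): joint angles nearest the present ones, or None.
- get_obs(): the state.
- get_image(name): name is "side" or "top"; returns the picture (384x512x3 uint8, red, green, blue); there is no depth.
- get_calibration(name): a dict with "fx", "fy", "cx", "cy" (pixels), "R" (3x3) and "t" (3): a world point X has camera coordinates R X + t. Camera axes: x right, y down, z forward; pixel columns grow to the right and rows downward; lengths in mm; the calibration is good to about 2 mm. A picture is of the moment at which its call begins. get_calibration takes no time and is no camera call.
A pose or a line that the arm cannot do raises Unreachable and nothing moves.
- sign_off(): hands the job in; it is judged then, once.
Trained networks look in the newest picture that a camera, given by its name, has taken for a name from the list of things; names that differ only in an ending like _2 or _b are one class to them, and where a whole thing is asked for, a point or a joint stands for the part that bears it (a point fixed in the world has none). Each returns a list of dicts, best first, with "score" (0 to 1); they miss things now and then, are a little off and sometimes report something else, mostly with a low value. They report only what shows in the picture. A call takes as long as a camera call. They do not tell look-alikes from the thing itself.
- spot_in(name, camera): "extent" ([centre column, centre row, width, height] in pixels, round what is visible of it).
- regions_of(name, camera): "region" (384x512 bool, what is visible of it) and "extent" ([centre column, centre row, width, height] in pixels, round what is visible of it).
The state is a dict: "t": time; "joint_pos": joint angles; "qvel": joint speeds; "effort": joint torques, N m; "tcp_pos": TCP position; "ee_rot": TCP orientation; "wrist_force": force on the tool from outside, world axes, zero at the start; "moment": the same for the moment, N m; "grip_width": finger opening in mm; "grip_force": force on a finger pad.
Only numpy, scipy, OpenCV 4.12 (cv2) and the standard library are available. Lean on these libraries where they do the work, as an engineer would, in place of code of your own. Each camera call takes 0.05 s, during which the arm holds its last target. There are 200 camera calls.

TASK

Pick the round black dust cap out of the grey parts bin and push it mouth-down onto the upright steel stub of the pump until it clicks over the stub's snap noses. Do not ease off at the click: keep pressing so that the cap squeezes the rubber seal under it by a good 2 mm, and finish like that, with the hand still holding the cap pressed down hard on the seal. Leave the other parts in the bin and everything on the bench where they are.

Things in the scene. Friction and masses are not known exactly. Their poses are not given: they have to be found in the camera images.
- cap: Round black plastic dust cap, a closed cup standing mouth down in the bin: 48 mm outside diameter, 31 mm tall, about 35 g. Origin: centre of its lower rim; z up through its closed flat top. The straight, stiff, finely ribbed skirt can be gripped anywhere round it. Inside: 27 mm deep, 42 mm wide, with an inward lip at the rim leaving a 34 mm mouth.
- bin: Grey sheet-steel parts bin, fixed, 160 mm (its x) by 260 mm (its y), 55 mm high, walls and floor 5 mm. Origin: centre of its underside. Cap, bearing and plug stand in a row along its y, about 75 mm apart, in any order, each near the middle of its x: a gripper closing along the bin's x has over 40 mm free on either side of the cap.
- stub_seat (a point): Point on the stub's axis level with the top of the uncompressed seal, 91 mm above the bench, z up. The cap's rim meets the seal when the cap's origin is here. Pressed down, the noses resist from about 10 mm above this point, peak of about 10 N near 7 mm (20 N or more, and tilting, if over 3 mm off-centre); below 5 mm they snap past and draw the cap down (click); then the seal resists.
- stub_top (a point): Centre of the stub's flat top, 21 mm above stub_seat. The stub is an upright steel pin 28 mm in diameter, its top bevelled to 18 mm. Four sprung round noses stick out of it, 39 mm across them, centred 14 mm below this point (7 mm above stub_seat): the cap's lip has to be forced over them.
- seal (a joint): How far the black rubber seal (54 mm disc round the foot of the stub) is pressed down, in m: 0 at rest, 0.004 fully squashed. It springs at 4 N per mm, so 2.5 mm takes about 10 N and it is solid beyond 16 N.
- bearing: Bystander in the bin: steel bearing ring, 52 mm outside, 22 mm hole, 16 mm tall. Origin: centre of its underside.
- plug: Bystander in the bin: square black plastic plug, 42 mm square base 12 mm thick with a 22 mm square head, 28 mm tall overall. Origin: centre of its underside.
- pulley: Bystander on the bench: dark steel belt pulley lying flat, 84 mm across, 32 mm tall. Origin: centre of its underside.
- filter: Bystander: white filter can, 76 mm across, 95 mm tall, upright. Origin: centre of its underside.
- wrench: Bystander: steel wrench 180 mm long lying flat. Origin: near its middle, underneath.
- jar: Bystander: amber glass jar, 60 mm across, 85 mm tall, upright. Origin: centre of its underside.
- pump: Aluminium pump housing about 120 mm across on a steel plate 170 x 160 mm, fixed to the bench. Origin: centre of the plate's underside. Off its centre a round boss, 62 mm wide, rises to 85 mm; on it lie the rubber seal and the upright stub, and nothing else of the pump stands higher than the boss.
Things that resemble listed ones, but are neither listed nor needed, are in the scene too. What is shaped like the cap but blue or yellow is not meant.

How it is judged (in metres and radians):
On the way, in this order (a step that is already met when the one before it is completed fails the run):
1. the cap is lifted clear of the bin, carried by the fingers alone (height (world z) of cap above 0.065 m and contact force between the fingers and cap above 0.1 N and contact force between cap and bin below 0.05 N), for 0.1 s.
2. the cap has clicked over the noses and sits upright on the seal (z of cap in the frame of stub_seat below 0.001 m and horizontal distance between cap and stub_seat below 0.005 m and angle between cap's own z axis and vertical below 0.12 rad), for 0.1 s.
At the end, for the whole second after the job is handed in: Through the last second the cap sits past the click, upright within 0.12 rad, centred within 5 mm, its rim over 1 mm below the seal's rest level; the fingers are on it (over 2 N), the seal stays squeezed by over 1.5 mm (6 N) and the cap bears on the pump with over 4 N (z of cap in the frame of stub_seat below -0.001 m and horizontal distance between cap and stub_seat below 0.005 m and angle between cap's own z axis and vertical below 0.12 rad and value of joint seal above 0.0015 m and contact force between cap and pump above 4 N and contact force between the fingers and cap above 2 N); the arm keeps its last pose, push and grip.
It fails at once if the bearing or the plug is taken from its place in the bin (moved over 50 mm) (distance of any of bearing, plug from where it was at the start of the episode above 0.05 m).
It fails at once if something on the bench is pushed away by more than 40 mm (distance of any of pulley, filter, wrench, jar from where it was at the start of the episode above 0.04 m).
It also fails if it takes over 42 s, if anything falls off the work surface, if the arm or the gripper's body presses on something with over 40 N, if the wrist force passes 120 N, or if a joint passes its speed limit or range.

## Working session

There is one attempt and no reset: what is moved stays moved. The work goes in short steps, each a Python script; the robot and the scene stay as the last script left them, time stands still between calls to the robot, and variables do not carry over. Pictures are saved under pics/ and viewed, at most 10 in all, crops included, and the job is handed in when it is done.

```bash
mkdir -p pics; python3 - <<'E'
from station import *
import cv2,numpy as np
o=get_obs();print({k:(np.round(v,2).tolist() if not isinstance(v,dict) else v) for k,v in o.items()})
try: print(grasp_offset)
except Exception as e: print(e)
for c in("side","top"):
    im=get_image(c);cv2.imwrite(f"pics/{c}0.png",im[:,:,::-1])
    k=get_calibration(c);print(c,{a:np.round(b,3).tolist() for a,b in k.items()})
    for n in("cap","bin","bearing","plug","stub_top","seal","pump"):
        print(n,[(round(d["score"],2),np.round(d["extent"],1).tolist()) for d in spot_in(n,c)[:4]])
E
```

```text
{'t': 0.0, 'joint_pos': [-81.77, 12.48, 92.53, -0.0, 75.13, -6.43], 'qvel': [-0.07, -0.09, 0.11, 0.03, 0.04, 0.02], 'effort': [0.0, -39.68, -30.39, 0.0, 0.01, 0.0], 'tcp_pos': [158.03, -603.85, 229.96], 'ee_rot': [-179.86, -0.02, 14.65], 'wrist_force': [0.4, -0.34, 0.81], 'moment': [0.05, 0.04, -0.0], 'grip_force': 0.0, 'grip_width': 85.17}
18.700000000000003
side {'fx': 407.34, 'fy': 407.34, 'cx': 257.302, 'cy': 186.496, 'R': [[-0.95, -0.313, -0.015], [-0.221, 0.703, -0.676], [0.222, -0.639, -0.737]], 't': [506.301, 152.68, 1020.247]}
cap [(0.89, [161.5, 242.8, 19.4, 21.0]), (0.82, [174.3, 215.2, 17.3, 15.7]), (0.78, [167.8, 318.4, 25.1, 26.7]), (0.66, [214.9, 247.4, 23.8, 23.4])]
bin [(0.86, [213.9, 252.9, 96.5, 113.5]), (0.5, [211.8, 277.2, 20.5, 18.1])]
bearing [(0.83, [228.5, 225.8, 19.4, 19.5])]
plug [(0.67, [211.4, 276.5, 15.6, 19.7])]
stub_top [(0.63, [264.3, 158.9, 61.8, 46.3])]
seal [(0.42, [269.8, 142.9, 23.2, 9.5])]
pump [(0.68, [228.4, 224.9, 17.0, 18.4]), (0.66, [263.9, 155.9, 61.8, 42.6])]
top {'fx': 494.681, 'fy': 494.681, 'cx': 254.287, 'cy': 186.047, 'R': [[0.012, -1.0, 0.003], [-0.991, -0.012, -0.135], [0.135, -0.001, -0.991]], 't': [14.801, 524.244, 1609.871]}
cap [(0.64, [218.5, 131.6, 10.0, 12.7]), (0.54, [309.9, 175.1, 53.3, 58.9]), (0.49, [201.5, 173.6, 14.2, 16.7]), (0.49, [142.6, 161.6, 20.7, 13.1])]
bin [(0.84, [201.1, 174.2, 83.0, 55.5])]
bearing [(0.67, [222.3, 172.7, 16.7, 18.5])]
plug [(0.64, [180.2, 179.7, 13.8, 10.7])]
stub_top [(0.58, [308.2, 175.4, 52.5, 58.6])]
seal []
pump [(0.58, [306.7, 177.3, 60.8, 59.7])]
```

```bash
ls; ls pics
```

```text
(no output)
```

View pics/top0.png

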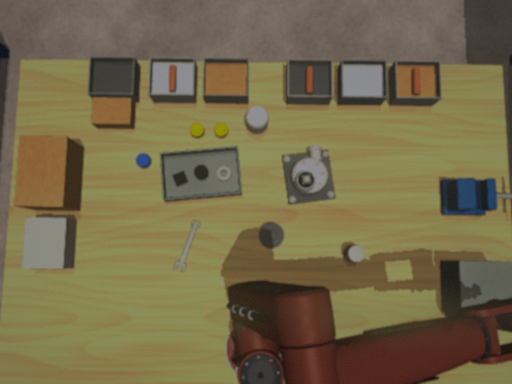

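View pics/side0.png

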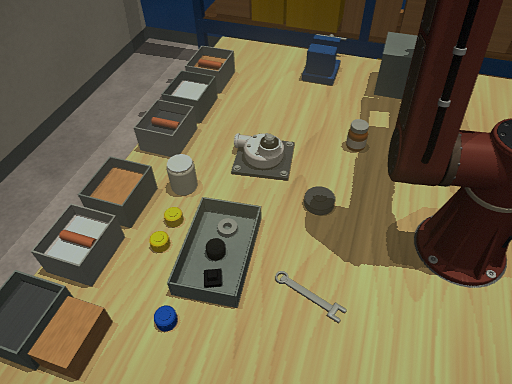

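The top view shows the black cap in the middle of the bin at about (201,173), between the plug (180,178) and the bearing (223,173), with the stub at about (307,179). In the side view the cap is at (215,248) and the stub at about (268,142). Next I'll zoom in on these and triangulate.

```bash
cat > h.py <<'E'
from station import *
import cv2,numpy as np
def P(c):
    k=get_calibration(c);K=np.array([[k["fx"],0,k["cx"]],[0,k["fy"],k["cy"]],[0,0,1]])
    return K@np.c_[np.array(k["R"]),np.array(k["t"])]
def tri(ps,pt):
    X=cv2.triangulatePoints(P("side"),P("top"),np.array(ps,float).reshape(2,1),np.array(pt,float).reshape(2,1))
    return (X[:3]/X[3]).ravel()
def proj(X,c):
    x=P(c)@np.r_[X,1]; return x[:2]/x[2]
def atz(p,c,z):
    M=P(c);A=np.c_[M[:,0],M[:,1],-np.r_[p,1]];return np.linalg.solve(A,-(M[:,2]*z+M[:,3]))[:2]
def crop(im,c,w,h,s): # centre crop, scaled; pixel p -> (p-x0+.5)*s
    x,y=int(c[0]-w//2),int(c[1]-h//2)
    return cv2.resize(im[y:y+h,x:x+w,::-1],None,fx=s,fy=s,interpolation=cv2.INTER_CUBIC)
E
python3 - <<'E'
from h import *
im={c:get_image(c) for c in("side","top")}
for c in im:
  for n in("cap","bin","seal","stub_top","bearing","plug"):
    for d in regions_of(n,c)[:5]:
      r=d["region"];ys,xs=np.nonzero(r);print(c,n,round(d["score"],2),np.round([xs.mean(),ys.mean()],2),len(xs),np.round(d["extent"],1), np.round(cv2.minAreaRect(np.c_[xs,ys].astype(np.float32))[0:3:1],1).tolist() if 0 else "", [np.round(v,1) for v in cv2.minAreaRect(np.c_[xs,ys].astype(np.float32))] if n=="bin" else "")
a=np.hstack([crop(im["top"],(202,174),48,36,8),crop(im["top"],(308,176),48,36,8)])
b=np.hstack([crop(im["side"],(216,248),48,36,8),crop(im["side"],(268,146),48,36,8)])
cv2.imwrite("pics/z.png",np.clip(np.vstack([a,b])*1.5,0,255).astype(np.uint8))
E
```

```text
side cap 0.82 [165.41 318.02] 472 [167.3 319.3  21.8  26.6]  
side cap 0.81 [173.25 216.65] 310 [174.3 216.1  20.2  21.7]  
side cap 0.68 [159.24 240.96] 357 [161.7 242.3  20.8  21.7]  
side cap 0.6 [215.5  248.64] 370 [215.4 248.5  17.1  24.6]  
side cap 0.46 [262.94 155.92] 2310 [261.5 156.1  61.   44.3]  
side bin 0.6 [215.87 252.46] 6356 [215.9 254.2  99.1 112.8]  [array([214.4, 250.1]), array([ 75.9, 107.7]), np.float64(14.0)]
side seal 0.55 [268.43 143.45] 110 [271.2 142.8  20.2   8.6]  
side seal 0.28 [262.29 156.11] 2378 [263.3 155.4  60.4  42.9]  
side stub_top 0.89 [262.81 156.21] 2347 [262.9 157.7  64.7  42.8]  
side stub_top 0.53 [311.35 296.03] 686 [308.9 296.2  71.1  53. ]  
side bearing 0.85 [227.34 227.46] 345 [228.2 226.   21.3  22.6]  
side plug 0.86 [212.46 277.58] 309 [211.8 276.4  17.7  17.9]  
top cap 0.76 [220.71 129.96] 171 [219.9 130.1  14.8  11.4]  
top cap 0.72 [143.52 161.29] 159 [142.8 161.2  14.3  12.9]  
top cap 0.66 [197.04 130.69] 164 [199.3 131.8  17.4  11.1]  
top cap 0.45 [201.18 172.13] 179 [201.4 173.1  16.1  15.6]  
top cap 0.25 [180.29 178.01] 147 [181.2 178.8  11.7  13. ]  
top bin 0.81 [200.55 173.91] 3421 [203.9 172.8  82.5  53.2]  [array([200.3, 173.9]), array([49.7, 79.5]), np.float64(84.8)]
top bin 0.55 [187.59 244.25] 337 [186.4 242.2  27.5  49.8]  [array([187. , 244.4]), array([11.1, 52.6]), np.float64(19.3)]
top seal 0.51 [305.65 180.06] 139 [306.1 180.6  16.6  15.9]  
top stub_top 0.9 [308.56 176.27] 2314 [306.9 173.4  50.1  57.2]  
top bearing 0.67 [185.94 249.86] 340 [187.9 245.4  27.5  54.1]  
top bearing 0.61 [223.87 173.2 ] 157 [225.1 171.4  16.4  15.1]  
top plug 0.49 [180.15 178.37] 155 [180.2 177.7  16.6  10. ]  
top plug 0.42 [200.75 172.21] 145 [201.2 170.8  16.1  14.3]  
top plug 0.29 [223.54 173.06] 155 [224.2 171.9  17.8  15.6]
```

View pics/z.png

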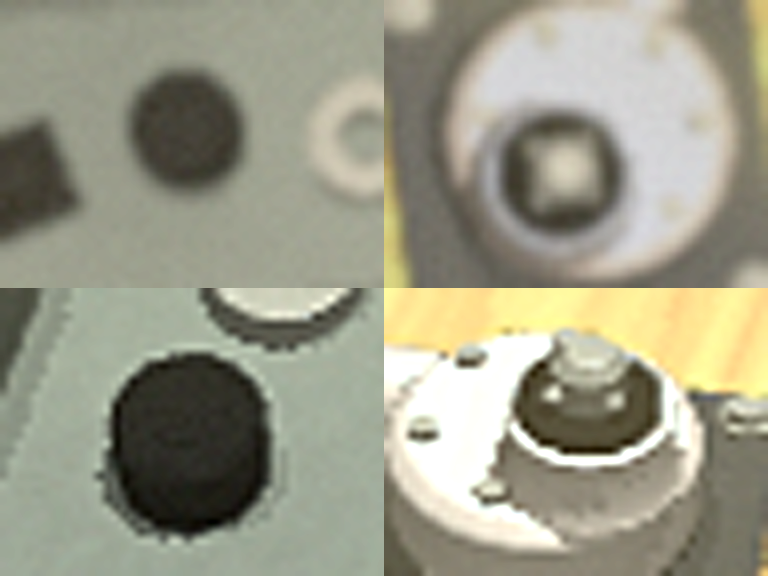

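Zoomed in, the cap spans columns 131–243 and rows 67–190 of the top crop. The seal disc and its stub are clear in both views. I'll fit a cylinder and a disc to these outlines.

```bash
cat > fit.py <<'E'
from h import *
from scipy.optimize import least_squares
a=np.linspace(0,2*np.pi,180)
ring=lambda r,z:np.c_[r*np.cos(a),r*np.sin(a),z+0*a]
def bb(pts,c):
    q=np.array([proj(p,c) for p in pts]);return np.r_[q.min(0),q.max(0)] # l,t,r,b
def fit(model,meas,x0):
    f=lambda x:np.concatenate([(bb(model+x,c)-m)[~np.isnan(m)] for c,m in meas.items()])
    s=least_squares(f,x0);return s.x,s.fun
E
python3 - <<'E'
from fit import *
m=lambda v,x0,y0,ox,oy:np.array([(v[0]-ox)/8-.5+x0,(v[1]-oy)/8-.5+y0,(v[2]-ox)/8-.5+x0,(v[3]-oy)/8-.5+y0])
n=np.nan
x0=[500,170,5]
print(proj([700,150,5],"top"))
cap=fit(np.r_[ring(24,0),ring(24,31)],{"top":m((131,67,243,190),178,156,0,0),"side":m((110,353,271,532),192,230,0,288)},[atz((201,172),"top",30)[0],atz((201,172),"top",30)[1],5])
print("cap",np.round(cap[0],1),np.round(cap[1],2))
seal=fit(ring(27,0),{"top":m((499,112,622,235),284,158,384,0),"side":m((511,n,663,455),244,128,384,288)},[*atz((306,179),"top",91),91])
print("seal",np.round(seal[0],1),np.round(seal[1],2))
bt,bs=(223.7,173.1),(227.6,227)
print("bearing",tri(bs,bt),"plug",tri((212.4,277.5),(180.2,178.2)))
# bin long edge corners at rim, top view
im=get_image("top")
B=[d for d in regions_of("bin","top")][0]["region"];ys,xs=np.nonzero(B)
r=cv2.boxPoints(cv2.minAreaRect(np.c_[xs,ys].astype(np.float32)))
w=np.array([atz(p,"top",55) for p in r]);print("bin",np.round(w,0).tolist())
e=[w[1]-w[0],w[2]-w[1]];L=max(e,key=np.linalg.norm);print([np.linalg.norm(v) for v in e],np.degrees(np.arctan2(L[1],L[0])))
E
```

```text
[217.29345081 136.02904561]Traceback (most recent call last):
  File "<stdin>", line 6, in <module>
  File "fit.py", line 9, in fit
    s=least_squares(f,x0);return s.x,s.fun
    return func(*args, **kwargs)
    result = trf(vector_fun.fun, vector_fun.jac, x0, f0, J0, lb, ub, ftol, xtol,
                 gtol, max_nfev, x_scale, loss_function, tr_solver,
                 tr_options.copy(), verbose, callback=callback_wrapped)
    return trf_no_bounds(
        fun, jac, x0, f0, J0, ftol, xtol, gtol, max_nfev, x_scale,
        loss_function, tr_solver, tr_options, verbose, callback=callback)
    f_new = fun(x_new)
    self._update_fun()
    ~~~~~~~~~~~~~~~~^^
    self.f = self.fun_wrapped(xp_copy(self.x))
             ~~~~~~~~~~~~~~~~^^^^^^^^^^^^^^^^^
    return np.atleast_1d(self.fun(x))
                         ~~~~~~~~^^^
    return self.f(x, *self.args, **self.kwargs)
           ~~~~~~^^^^^^^^^^^^^^^^^^^^^^^^^^^^^^
  File "fit.py", line 8, in <lambda>
    f=lambda x:np.concatenate([(bb(model+x,c)-m)[~np.isnan(m)] for c,m in meas.items()])
                                ~~^^^^^^^^^^^
  File "fit.py", line 6, in bb
    q=np.array([proj(p,c) for p in pts]);return np.r_[q.min(0),q.max(0)] # l,t,r,b
                ~~~~^^^^^
  File "h.py", line 10, in proj
    x=P(c)@np.r_[X,1]; return x[:2]/x[2]
      ~^^^
  File "h.py", line 4, in P
    k=get_calibration(c);K=np.array([[k["fx"],0,k["cx"]],[0,k["fy"],k["cy"]],[0,0,1]])
ValueError: time passes only in moves, steps and waits
```

```bash
sed -i 's/^def P(c)/import functools\n@functools.lru_cache(None)\ndef P(c)/' h.py
cat > m.py <<'E'
from fit import *
m=lambda v,x0,y0,ox,oy:np.array([(v[0]-ox)/8-.5+x0,(v[1]-oy)/8-.5+y0,(v[2]-ox)/8-.5+x0,(v[3]-oy)/8-.5+y0])
n=np.nan
cap=fit(np.r_[ring(24,0),ring(24,31)],{"top":m((131,67,243,190),178,156,0,0),"side":m((110,353,271,532),192,230,0,288)},[*atz((201,172),"top",30),5])
print("cap",np.round(cap[0],1),np.round(cap[1],2))
seal=fit(ring(27,0),{"top":m((499,112,622,235),284,158,384,0),"side":m((511,n,663,455),244,128,384,288)},[*atz((306,179),"top",91),91])
print("seal",np.round(seal[0],1),np.round(seal[1],2))
bt,bs=(223.7,173.1),(227.6,227)
print("bearing",tri(bs,bt),"plug",tri((212.4,277.5),(180.2,178.2)))
im=get_image("top")
B=[d for d in regions_of("bin","top")][0]["region"];ys,xs=np.nonzero(B)
r=cv2.boxPoints(cv2.minAreaRect(np.c_[xs,ys].astype(np.float32)))
w=np.array([atz(p,"top",55) for p in r]);print("bin",np.round(w,0).tolist())
e=[w[1]-w[0],w[2]-w[1]];L=max(e,key=np.linalg.norm);print([np.linalg.norm(v) for v in e],np.degrees(np.arctan2(L[1],L[0])))
print(get_obs()["t"])
E
python3 m.py
```

```text
cap [574.4 201.3   5. ] [-0.63 -0.51  0.58 -0.32  0.04 -0.45  0.55  0.62]
seal [ 543.  -144.1   86.7] [-0.73 -1.05  0.62  0.12  0.49  0.31  0.2 ]
bearing [571.06106928 125.15928709  13.76934168] plug [552.66307254 272.25241735  10.39349954]
bin [[629.0, 340.0], [657.0, 78.0], [491.0, 61.0], [464.0, 319.0]]
[np.float64(262.94830422185294), np.float64(166.10582002533548)] -83.87622820786608
1.6
```

The cap stands at about (574, 201, 5), the stub_seat is at about (543, -144, 87–91), and the bin's x axis is at about 6.5°. Those heights agree with the text, so I'll grasp and lift.

```bash
python3 - <<'E'
from h import *
O=[180,0,96.5]
def s(n):
    o=get_obs();print(n,round(o["t"],2),np.round(o["tcp_pos"],1),np.round(o["ee_rot"],1),np.round(o["wrist_force"],1),round(o["grip_width"],1),round(o["grip_force"],1))
print(solve_ik([574.4,201.3,200],O))
goto([574.4,201.3,160],O);s("above")
move_l([574.4,201.3,40],speed=200);s("mid")
move_l([574.4,201.3,10],speed=80);s("down")
grip(40,110);s("grip")
if get_obs()["grip_width"]>44:
    move_l([574.4,201.3,150],speed=150);s("up")
for c in("side","top"): cv2.imwrite(f"pics/{c}1.png",get_image(c)[:,:,::-1])
E
```

```text
[ 1.27090448e+01  1.20455447e+01  9.63650621e+01 -2.54444375e-14
  7.15893931e+01  6.20904476e+00]
above 4.78 [574.8 200.5 160.1] [180.    0.   96.4] [-0.4  0.8  0.5] 85.4 0.0
mid 5.53 [575.5 201.4  41. ] [179.9  -0.   96.5] [-0.4 -0.3  1.2] 85.5 0.0
down 6.06 [573.7 201.2   9.2] [-179.9    0.    96.5] [-0.5 -0.4  0.7] 85.7 0.0
grip 6.51 [575.5 201.6  11.2] [179.9  -0.   96.5] [ 0.9 -0.1  3.2] 45.8 112.5
up 7.59 [573.3 201.  148.5] [-179.8    0.    96.5] [ 0.7 -0.1  0.8] 45.5 112.3
```

```bash
python3 - <<'E'
from h import *
O=[180,0,96.5]
goto([543,-144,150],O);wait(.3)
o=get_obs();print(o["t"],o["tcp_pos"],o["grip_width"],o["wrist_force"])
im={c:get_image(c) for c in("side","top")}
for c in im: cv2.imwrite(f"pics/{c}2.png",im[c][:,:,::-1])
s=cv2.imread("pics/side2.png");t=cv2.imread("pics/top2.png")
a=s[100:175,225:325];b=t[130:205,260:360]
cv2.imwrite("pics/z2.png",np.clip(np.vstack([cv2.resize(v,(400,300),interpolation=cv2.INTER_CUBIC) for v in(a,b)])*1.5,0,255).astype(np.uint8))
cv2.imwrite("pics/z2.png",np.hstack([np.clip(cv2.resize(a,(800,600),interpolation=cv2.INTER_CUBIC)*1.6,0,255).astype(np.uint8)]))
cv2.imwrite("pics/z3.png",np.clip(cv2.resize(b,(800,600),interpolation=cv2.INTER_CUBIC)*1.6,0,255).astype(np.uint8))
E
```

```text
9.3 [ 543.2681044  -143.14665476  149.97830186] 45.32049113049602 [ 0.5156406  -0.48985524 -0.07906526]
```

View pics/z2.png

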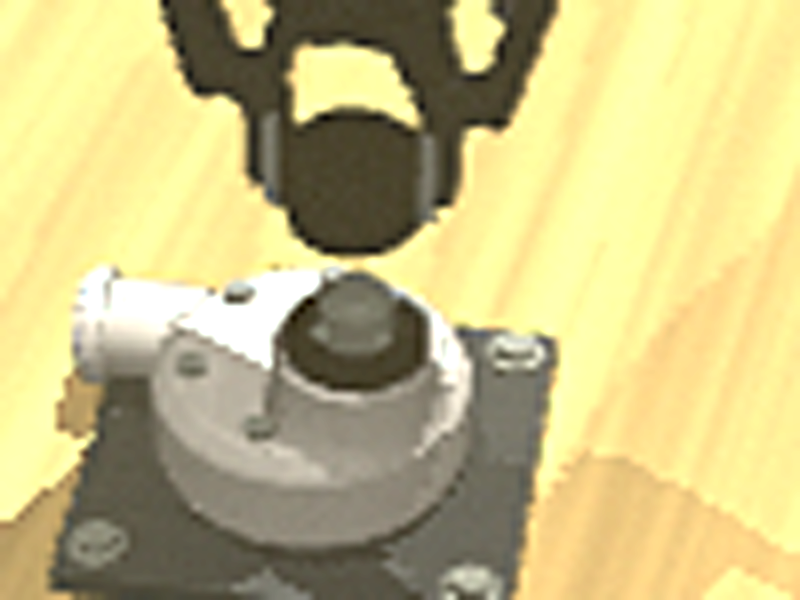

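View pics/z3.png

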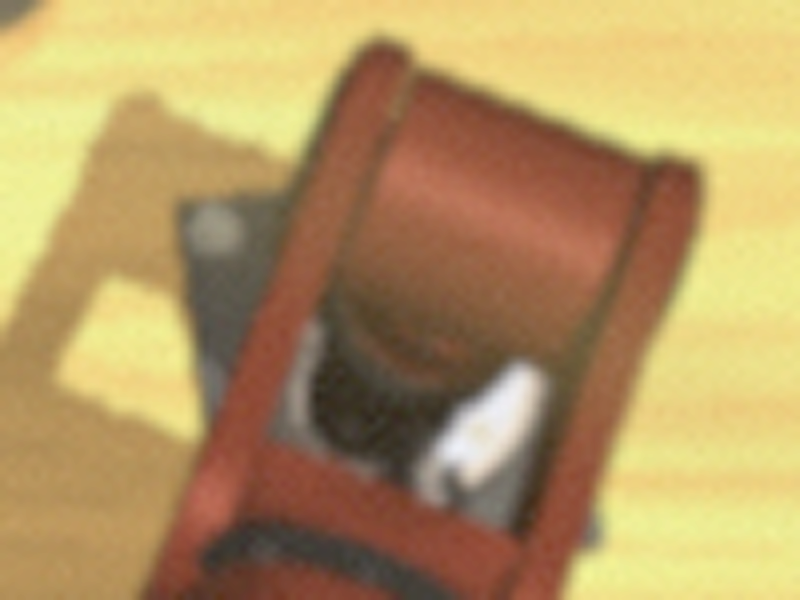

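The side view shows the cap held upright in the fingers, with its lower rim at crop (352,256), right above the seal (columns 277–431, lower edge at row 391). In the top view the wrist hides the cap. Next I'll compare the cap rim arc with the seal arc in the side view.

```bash
cat > arc.py <<'E'
from fit import *
def arc(im,cols,r0,r1):  # lower edge of the dark blob per column: strongest upward step, subpixel
    g=cv2.GaussianBlur(im[:,:,:].max(2).astype(float),(0,0),.6);out=[]
    for c in cols:
        d=np.diff(g[r0:r1,c]);i=int(np.argmax(d))
        if 0<i<len(d)-1:
            den=d[i-1]-2*d[i]+d[i+1];i2=i+.5*(d[i-1]-d[i+1])/den if den else i
            out.append((c,r0+i2+.5))
    return np.array(out)
def fitarc(p,r,z,x0):
    def f(x):
        q=np.array([proj(v,"side") for v in ring(r,z)+[x[0],x[1],0]])
        q=q[q[:,1]>np.median(q[:,1])-.5];q=q[np.argsort(q[:,0])]
        return np.interp(p[:,0],q[:,0],q[:,1])-p[:,1]
    s=least_squares(f,x0,loss="soft_l1",f_scale=.3,diff_step=1e-4);return s.x,s.fun
E
python3 - <<'E'
from arc import *
a=cv2.imread("pics/side2.png")
pc=arc(a,range(263,277),122,136);ps=arc(a,range(261,278),141,153)
print(np.round(pc,1).tolist());print(np.round(ps,1).tolist())
for z in(143,145,147):
  x,f=fitarc(pc,24,z,[543,-144]);print("cap",z,np.round(x,1),np.round(f,1))
for z in(85,91):
  x,f=fitarc(ps,27,z,[543,-144]);print("seal",z,np.round(x,1),np.round(f,1))
m=lambda v:np.array(v)/8-.5+np.array([225,100,225,100])
print(fit(np.r_[ring(27,-6),ring(27,0)],{"side":m([277,np.nan,431,391]),"top":np.array([298.4,171.5,313.7-.0,186.9])},[543,-144,91]))
E
```

```text
[[263.0, 130.4], [264.0, 130.8], [265.0, 131.4], [266.0, 131.4], [267.0, 131.5], [268.0, 131.5], [269.0, 131.5], [270.0, 131.5], [271.0, 131.5], [272.0, 131.4], [273.0, 131.1], [274.0, 130.6], [275.0, 129.9], [276.0, 129.2]]
[[261.0, 145.5], [262.0, 146.3], [263.0, 147.2], [264.0, 147.5], [265.0, 147.8], [266.0, 148.3], [267.0, 148.4], [268.0, 148.4], [269.0, 148.5], [270.0, 148.5], [271.0, 148.5], [272.0, 148.4], [273.0, 147.9], [274.0, 147.5], [275.0, 147.2], [276.0, 146.5], [277.0, 145.6]]
cap 143 [ 545.8 -146.6] [-0.1  0.  -0.2 -0.   0.1  0.2  0.2  0.2  0.  -0.2 -0.2 -0.   0.1 -0.1]
cap 145 [ 545.1 -144.3] [-0.1  0.  -0.2 -0.   0.1  0.2  0.2  0.2  0.  -0.2 -0.2 -0.   0.1 -0. ]
cap 147 [ 544.5 -142. ] [-0.1  0.  -0.2 -0.   0.1  0.2  0.2  0.2  0.  -0.2 -0.2 -0.   0.1 -0. ]
seal 85 [ 544.2 -145.9] [-0.   0.1 -0.1  0.1  0.1 -0.1 -0.   0.1  0.1 -0.  -0.1 -0.2  0.1  0.1
 -0.1 -0.   0. ]
seal 91 [ 542.3 -139.6] [-0.   0.1 -0.1  0.1  0.1 -0.1 -0.   0.   0.1 -0.  -0.1 -0.2  0.1  0.1
 -0.1 -0.   0.1]
(array([ 543.26262806, -145.31881431,   91.27767781]), array([ 0.75806122,  0.37440415,  0.27046933, -0.90250642, -1.36640669,
        0.73222081,  0.06527586]))
```

The cap is about (+0.9, +1.6) mm off the seat. I'll shift by that and press down in steps, watching the force.

```bash
python3 - <<'E'
from h import *
def s(n):
    F=[];Z=[]
    for _ in range(4):
        o=get_obs();F.append(o["wrist_force"]);Z.append(o["tcp_pos"]);wait(.02)
    F=np.mean(F,0);print(n,round(o["t"],2),np.round(np.mean(Z,0),1),np.round(F,1),np.round(o["moment"],2),round(o["grip_width"],1));return F
x,y=542.1,-145.6
move_l([x,y,118],speed=80);s(118)
for z in(112,108,105,103,101,99,98,97,96):
    move_l([x,y,z],speed=25);F=s(z)
    if F[2]>28 or np.hypot(F[0],F[1])>12: print("stop");break
cv2.imwrite("pics/side4.png",get_image("side")[:,:,::-1])
E
```

```text
118 10.0 [ 541.8 -145.6  117.5] [ 0.4 -0.2  0.1] [ 0.01 -0.02 -0.02] 45.5
112 10.46 [ 542.  -145.6  111.9] [-0.1  0.  -0.1] [ 0.   -0.03  0.  ] 45.5
108 10.83 [ 541.9 -145.5  107.8] [ 0.2  0.4 -0.7] [-0.09  0.04  0.04] 45.4
105 11.17 [ 542.7 -145.1  106.3] [-1.7  2.4  6. ] [0.45 0.29 0.02] 45.5
103 11.48 [ 543.1 -145.3  105. ] [-2.1  2.7  8.7] [ 0.51  0.41 -0.03] 45.7
101 11.8 [ 542.6 -145.1  101.7] [-0.2  1.8  0.8] [ 0.38 -0.12 -0.02] 45.6
99 12.12 [ 540.8 -145.2   97.2] [ 1.3  1.1 -6.1] [ 0.18 -0.09  0.01] 45.6
98 12.43 [ 541.7 -145.6   97.5] [ 1.   1.  -6.8] [ 0.11 -0.02 -0.03] 45.5
97 12.75 [ 542.3 -145.8   97.3] [ 0.4  0.8 -4. ] [ 0.08 -0.02 -0.02] 45.5
96 13.07 [ 542.7 -146.    96.9] [-0.4 -0.2  0.1] [0.11 0.08 0.03] 45.7
```

Clicked: the force peaked at about 9 N and then the noses drew the cap down. Lateral forces stay small. I'll keep pressing onto the seal.

```bash
python3 - <<'E'
from h import *
def s(n):
    F=[];Z=[]
    for _ in range(8):
        o=get_obs();F.append(o["wrist_force"]);Z.append(o["tcp_pos"]);wait(.03)
    F=np.mean(F,0);print(n,round(o["t"],2),np.round(np.mean(Z,0),2),np.round(F,1),np.round(o["moment"],2),round(o["grip_width"],1),round(o["grip_force"]));return F
x,y=542.1,-145.6
s("now")
z=96
while z>84:
    z-=.75;move_l([x,y,z],speed=20);F=s(z)
    if F[2]>11.5: break
wait(1);s("end")
im=get_image("side");cv2.imwrite("pics/z5.png",cv2.resize(np.clip(im[100:175,225:325,::-1]*1.6,0,255).astype(np.uint8),(800,600),interpolation=cv2.INTER_CUBIC))
E
```

```text
now 13.37 [ 542.73 -146.01   96.71] [-0.5 -0.   1.2] [-0.    0.    0.02] 45.5 114
95.25 13.88 [ 542.73 -145.99   95.88] [ 0.2 -0.8  4.2] [-0.23 -0.05  0.07] 45.8 114
94.5 14.4 [ 542.73 -145.98   95.31] [-0.  -0.9  6.7] [-0.18  0.07  0.07] 45.9 114
93.75 14.92 [ 542.73 -145.99   94.88] [-0.9 -0.7  8.4] [-0.13  0.22  0.01] 45.5 115
93.0 15.43 [ 542.75 -145.99   94.46] [-1.6 -0.6  9.8] [-0.11  0.3   0.  ] 45.5 115
92.25 15.95 [ 542.77 -146.     94.06] [-2.4 -0.5 11.2] [-0.06  0.44 -0.02] 45.3 115
91.5 16.47 [ 542.78 -146.01   93.64] [-2.7 -0.2 13.2] [0.03 0.52 0.03] 45.7 115
end 17.73 [ 542.78 -146.01   93.64] [-2.8  0.1 13. ] [-0.03  0.53 -0.03] 45.8 115
```

View pics/z5.png

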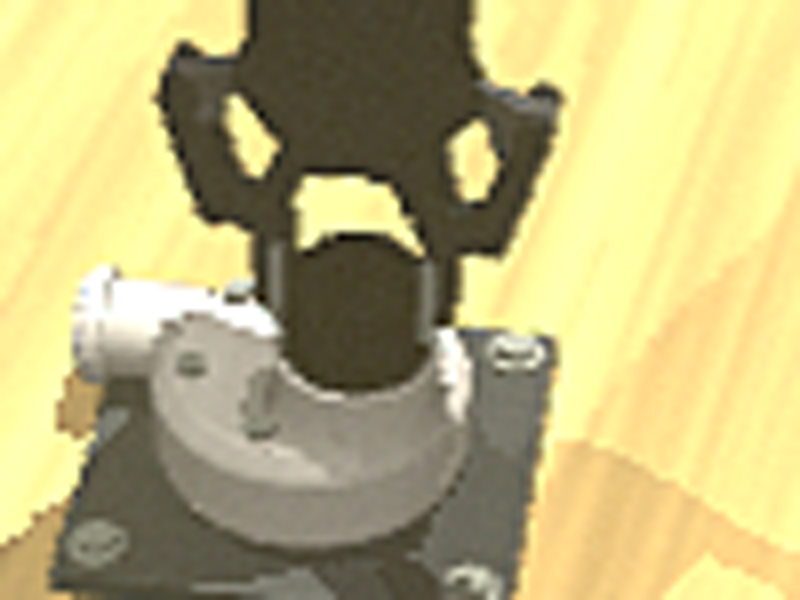

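The picture shows the cap seated upright on the seal at crop (355,315), with the fingers clear of the boss. The force rose 3.9 N per mm, which matches the seal, and it holds steady at 13 N (about 3.2 mm of squeeze).

```bash
python3 -c "
from station import *
print(sign_off())"
```

```text
the job is handed in; nothing more can be done
None
```

The cap clicked over the noses and was handed in with the hand still gripping it and pressing at a steady 13 N, squeezing the seal by an estimated 3 mm; the sign-off returned no verdict.

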